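# Feed the loaf pan along the guide rail into its bay under the low shelf

### The arm

A 6-joint arm with a two-finger parallel gripper is mounted at the origin on the work surface. World frame = base frame: x ahead of the robot, y to its left, z up, the work surface at z = 0. Lengths are in m, angles in rad, forces in N, time in s.
With the tool pointing down it reaches from about 0.25 to 0.775 m from the base axis. Payload 4 kg.
Tool frame: the origin (TCP) lies at the very end of the fingers, on their centre line; the grasp point (between the pads) lies hold_point_z behind it (hold_point_z is the distance from the TCP to the grasp point, in m); z points along the fingers, y is the direction in which the jaws open and shut (so a half turn about z gives the same grasp; the last joint's range is limited). The gripper opens to 94 mm and grips with 3 to 60 N. Pads are 16 mm wide; open, the fingers measure 119 mm over their backs; the gripper's body (75 mm by 177 mm) begins 78 mm behind the grasp point.
Start: joints at [1.05, 0.087, 1.371, -0, 1.684, -0.103], TCP at [0.223, 0.503, 0.206] pointing down, gripper open.
Joint ranges: [-3.1, 3.1], [-0.76, 2.03], [0.27, 2.55], [-1.08, 4.22], [0.17, 2.65], [-2.57, 2.57]. Speed limits (rad/s): [2.79, 2.79, 3.14, 3.14, 3.14, 3.14].

### API

Orientations are given as [roll, pitch, yaw] about the fixed x, y, z axes, in that order (R = Rz(yaw) Ry(pitch) Rx(roll)).
In Python, from bench import * gives the robot as it stands.
- The arm moves only by the tool step_arm, never from a script. Its argument "increments" is text: rows parted by semicolons, each of 6 numbers parted by spaces: the shift along the tool's x, y, z in cm, then the turn, a rotation vector about the tool's x, y, z in rad. A call has 1 to 5 rows; each row shifts and turns the commanded pose from where the row before left it, along the tool's axes as they then stand; what a row does not reach is not made up. A row lasts 1/10 s, in which the tool goes at most 50 mm and 8.59 degrees, less where a joint would pass 70% of its speed; a pose out of reach is approached as far as the arm can. A call is refused whole if a number of a shift passes 5 or a number of a turn 0.15, either way. A call with a gripper value outside its range is refused whole. "claw" is the gripper's target within -1 to 1 (shut at 1, half-way at 0, fully open at -1), set as the call begins (left out, the last holds). The fingers move at their own pace and stop on an object; the grip force is fixed at half the most. Time passes only in rows, so rows that do not move let the fingers close. It gives the time, the measured TCP pose, the force and the opening at its end, in the units of the state.
- get_obs(): the state, without advancing time (a new reading comes with each control period).
- snapshot(name): name is "side" or "top"; returns the picture (480x640x3 uint8, red, green, blue); there is no depth.
- calibration(name): a dict with "camera_matrix" (3x3 intrinsics, pixels), "eye" and "orientation" of the camera in the world. Camera axes: x right, y up, looking along -z (the intrinsics and any distortion apply to the point x, -y, -z); pixel columns grow to the right and rows downward; lengths in m; the calibration is good to about 2 mm. A picture is of the moment at which its call begins. calibration takes no time and is no camera call.
- close_job(): hands the job in, once; it reports no verdict.
The state is a dict: "time": time; "joint_positions": joint angles; "qvel": joint speeds; "joint_torque": joint torques, N m; "tool_pos": TCP position; "ee_rot": TCP orientation; "wrist_force": force on the tool from outside, world axes, zero at the start; "wrist_torque": the same for the moment, N m; "width": finger opening in m.
Only numpy, scipy, OpenCV 4.12 (cv2) and the standard library are available. Lean on these libraries where they do the work, as an engineer would, in place of code of your own. Each camera call takes 0.05 s, during which the arm holds its last target. There are 200 camera calls.

### The job

First clear the lane beside the guide rail: gently stand the closed jar that is in the way on the empty place of the turntable. Then take the wooden push stick and, touching the pan with nothing but the stick, press the loaf pan flat against the rail and feed it along, pressed flat against the rail all the way, until it is fully home against the end stop under the low shelf. Finally draw the stick out from under the shelf and leave it lying flat on the counter; leave the other jars, the measuring cup and the green lid where they are.

Things in the scene. Friction and masses are not known exactly. Their poses are not given: they have to be found in the camera images.
- station: fixed pale-wood guide rail with low shelf. Origin on the counter, on the rail's inner face, level with the shelf's front edge; y = feed direction along the rail into the bay, x = from the lane into the rail, z up. Rail (mm): x 0 to 18, y -378 to 162, 26 high; a post stands on it at y 0 to 18, up to the shelf. The lane is bare counter at x < 0; its near side is open
- bay_end (a point): middle of the end stop's foot, on the counter, at x = -38, y = 150 in the station's frame (same axes). End stop: upright plate across the lane, x -92 to 18, 70 mm high, facing the lane's start. The low shelf lies over y 0 to 162, x -98 to 18: slats, underside 70 mm and top 84 mm above the counter, a cross batten on its front edge up to 94 mm
- pan: open aluminium loaf pan, 76 mm (x) by 120 mm (y, lengthwise) by 50 mm high, straight walls, about 0.35 kg. Origin: centre of its underside; y roughly along the feed. Starts in the lane before the shelf, 15 to 35 mm off the rail and a little askew. Home: leading end at the end stop, side flat on the rail: centre at x = -38, y = 90 mm in the station's frame
- stick_grip (a point): grip point of the loose wooden push stick, on its upright handle, 58 mm above the stick's underside. Axes: x forward to the shoe, y left, z up. Handle 44 (x) by 22 (y) mm, 12 to 90 mm above the underside: pinch it across y. Slat below: x -75 to 95, 20 mm wide, 12 mm high. 0.16 kg, centre of mass about 25 mm ahead of the handle
- stick_face (a point): point on the push stick's front face, 120 mm ahead of stick_grip, 11 mm above the underside, same axes. Seen from stick_grip: shoe x 90 to 120, y -18 to 32, 22 mm high; its face (x = 120) pushes the pan's trailing end. A lip juts on from its left: x 120 to 145, y 24 to 32, 22 mm high; its inner side (y = 24) holds the pan's side away from the rail
- jar_center (a point): centre (half-way up) of the clear closed jar standing in the lane between the pan and the shelf: 52 mm diameter, 95 mm high with its metal cap, 0.2 kg, z up
- empty_place (a point): centre of the empty ringed place on the white plastic turntable, on its top, 30 mm above the counter. x points outward from the turntable's axis, which is 62 mm behind (point x = -62). Disc diameter 200 mm; it turns with slight friction. The two places 120 degrees to either side hold like jars
- jar_b: clear closed jar on the turntable, 52 mm diameter, 95 mm high; origin at its underside
- jar_c: the other clear closed jar on the turntable, same size; origin at its underside
- cup: steel measuring cup, 68 mm rim diameter, 58 mm high, flat handle along its +y to 86 mm from the axis; origin at its underside
- lid: green silicone jar lid lying on the counter, 76 mm diameter, 8 mm thick with a 20 mm knob to 18 mm; origin at its underside

How it is judged:
By the outcome, as a careful person would: the job done as asked, in the order asked, and still so for the second after the job is handed in, with the robot touching nothing.
It also fails if it takes over 72 s, if anything falls off the work surface, if the arm or the gripper's body presses on something with over 40 N, if the wrist force passes 120 N, or if a joint passes its speed limit or range.

## Working session

There is one attempt and no reset: what is moved stays moved. The work goes in short steps, Python scripts to look and compute and a tool call to move; the robot and the scene stay as the last step left them, time stands still between calls to the robot, and variables do not carry over. Pictures are saved under pics/ and viewed, about 8 in all and at most 12, crops included, and the job is handed in when it is done.

Besides the shell and the picture viewer there is one more tool, called after "Request:" by a JSON object that holds its "method" and its "body". step_arm: Moves the arm, as the interface text tells. Its arguments: {"type":"object","properties":{"increments":{"type":"string"},"claw":{"type":"number"}},"required":["increments"]}

```bash
mkdir -p pics; ls; cat > a.py <<'E'
from bench import *
import cv2,numpy as np
np.set_printoptions(precision=4,suppress=True)
E
python3 - <<'E'
from a import *
print(get_obs())
for n in("top","side"):
    cv2.imwrite(f"pics/{n}0.png",snapshot(n)[:,:,::-1]); print(n,calibration(n))
E
```

```text
pics
{'time': 0.0, 'joint_positions': array([ 1.0499,  0.0879,  1.3722, -0.    ,  1.6836, -0.1031]), 'qvel': array([ 0.0011,  0.0001,  0.0002,  0.0008, -0.0006,  0.0011]), 'joint_torque': array([ -0.002 , -34.0192, -30.2418,   0.0716,   0.0335,  -0.0002]), 'tool_pos': array([0.2229, 0.5022, 0.2043]), 'ee_rot': array([-3.1394, -0.0002,  2.7237]), 'wrist_force': array([-0.0288,  0.0276,  0.0047]), 'wrist_torque': array([-0.0382, -0.0118,  0.0034]), 'width': 0.09410010946845049}
top {'camera_matrix': array([[502.5228,   0.    , 324.0399],
       [  0.    , 502.5228, 232.8344],
       [  0.    ,   0.    ,   1.    ]]), 'eye': array([0.3792, 0.0717, 1.2407]), 'orientation': array([ 0.0508, -0.0286, -1.5905])}
side {'camera_matrix': array([[447.7935,   0.    , 312.4452],
       [  0.    , 447.7935, 232.5918],
       [  0.    ,   0.    ,   1.    ]]), 'eye': array([ 0.4074, -0.6585,  0.619 ]), 'orientation': array([ 0.9046, -0.0074, -0.089 ])}
```

View pics/top0.png

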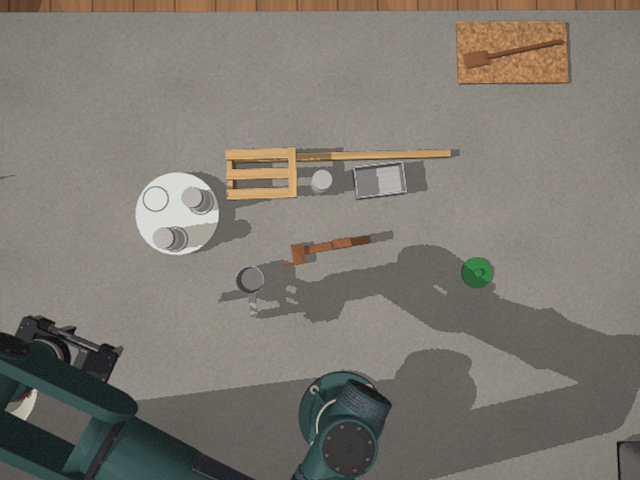

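View pics/side0.png

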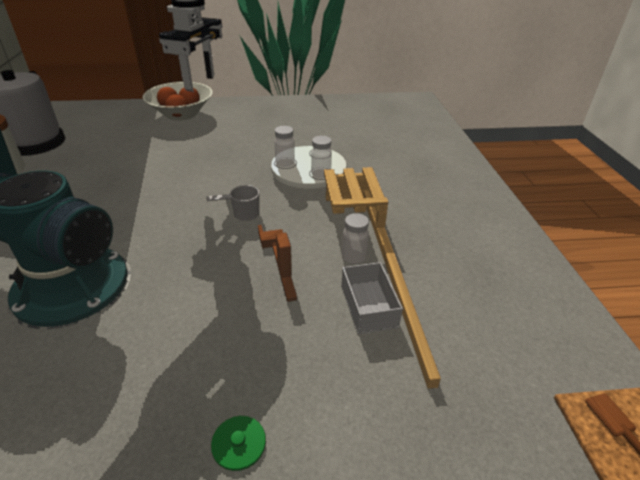

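```bash
cat >> a.py <<'E'
from scipy.spatial.transform import Rotation as Ro
C={n:calibration(n) for n in("top","side")}
def cast(n,uv,z):
    c=C[n];uv=np.atleast_2d(uv).astype(float);K=c["camera_matrix"]
    d=np.c_[(uv[:,0]-K[0,2])/K[0,0],-(uv[:,1]-K[1,2])/K[1,1],-np.ones(len(uv))]
    d=d@Ro.from_euler('xyz',c["orientation"]).as_matrix().T
    return c["eye"]+d*((z-c["eye"][2])/d[:,2])[:,None]
def proj(n,p):
    c=C[n];K=c["camera_matrix"];q=(np.atleast_2d(p)-c["eye"])@Ro.from_euler('xyz',c["orientation"]).as_matrix()
    return np.c_[K[0,2]+K[0,0]*q[:,0]/-q[:,2],K[1,2]+K[1,1]*q[:,1]/q[:,2]]
def hsv(im): return cv2.cvtColor(im,cv2.COLOR_BGR2HSV)
E
python3 - <<'E'
from a import *
t=cv2.imread("pics/top0.png");s=cv2.imread("pics/side0.png")
a=cv2.resize(t[140:275,130:465],None,fx=2.35,fy=2.35,interpolation=cv2.INTER_CUBIC)
b=cv2.resize(s[120:400,200:450],None,fx=1,fy=1)
cv2.imwrite("pics/c1.png",a)
h=hsv(t)
w=((h[...,0]>12)&(h[...,0]<25)&(h[...,1]>90)&(h[...,2]>90))
w[:140]=0;w[280:]=0
ys,xs=np.where(w[:,:470]);print("wood",xs.min(),xs.max(),ys.min(),ys.max())
for x in range(226,458,8):
    r=np.where(w[:,x])[0]; print(x,r.min() if len(r) else 0,r.max() if len(r) else 0,end=' | ')
r=((h[...,0]<12)&(h[...,1]>100));r[:200]=0;r[:,:270]=0;r[:,400:]=0;r[290:]=0
ys,xs=np.where(r);print("\nstick",xs.min(),xs.max(),ys.min(),ys.max())
for x in range(xs.min(),xs.max()+1,4):
    q=np.where(r[:,x])[0]; print(x,q.min() if len(q) else 0,q.max() if len(q) else 0,end=' | ')
m=((h[...,1]<25)&(h[...,2]>150)).astype(np.uint8);m[:,:130]=0;m[:,225:]=0;m[:160]=0;m[265:]=0
c=max(cv2.findContours(m,0,2)[0],key=cv2.contourArea);e=cv2.fitEllipse(cv2.convexHull(c));print("\ntt",e,cast("top",e[0],.03))
for n,uv in[("hand",(0,0))]:pass
E
```

```text
wood 226 450 147 266
226 150 190 | 234 150 199 | 242 149 198 | 250 149 198 | 258 149 198 | 266 149 198 | 274 149 197 | 282 148 197 | 290 147 197 | 298 153 252 | 306 153 253 | 314 153 160 | 322 153 159 | 330 153 159 | 338 152 243 | 346 152 245 | 354 152 159 | 362 152 242 | 370 152 158 | 378 151 159 | 386 151 158 | 394 151 158 | 402 151 158 | 410 151 157 | 418 150 158 | 426 150 157 | 434 150 157 | 442 150 156 | 450 153 155 | 
stick 284 370 236 265
284 264 264 | 288 263 263 | 292 245 263 | 296 244 264 | 300 244 259 | 304 250 262 | 308 246 248 | 312 249 252 | 316 245 250 | 320 245 250 | 324 243 248 | 328 245 249 | 332 244 248 | 336 241 248 | 340 240 242 | 344 239 245 | 348 238 244 | 352 239 245 | 356 239 242 | 360 237 244 | 364 240 240 | 368 236 242 | 
tt ((175.3541717529297, 213.68161010742188), (82.04884338378906, 86.79631042480469), 61.26863098144531) [[0.4925 0.3915 0.03  ]]
```

View pics/c1.png

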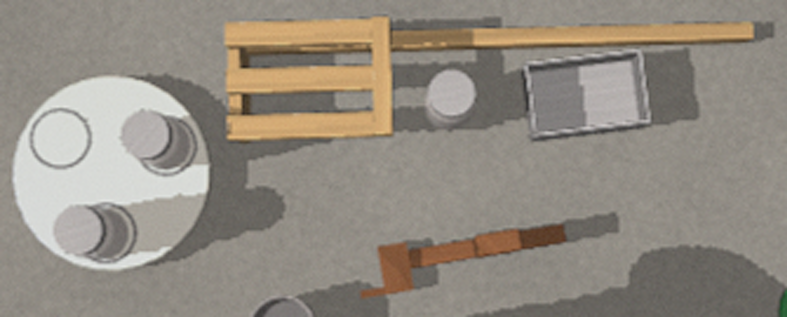

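```bash
cat > m.py <<'E'
from a import *
P=lambda x,y:(130+x/2.35,140+y/2.35)
c=lambda x,y,z:cast("top",P(x,y),z)[0]
ring=c(61,138,.03);tt=cast("top",(175.35,213.68),.03)[0];print("ring",ring,np.linalg.norm(ring[:2]),"axis",tt,np.linalg.norm(ring-tt))
jar=c(451,92,.095);print("jar",jar)
pan=np.array([c(*p,.05) for p in[(525,65),(637,51),(650,123),(534,137)]]);print("pan",pan.mean(0),[np.linalg.norm(pan[i]-pan[(i+1)%4]) for i in range(4)])
print("panyaw",np.arctan2(*-(pan[0]+pan[3]-pan[1]-pan[2])[[0,1]]), pan)
# rail: outer top edge
t=cv2.imread("pics/top0.png");h=hsv(t);w=((h[...,0]>12)&(h[...,0]<25)&(h[...,1]>90)&(h[...,2]>90));w[:140]=0;w[200:]=0
us=np.arange(310,446);o=np.array([np.where(w[:,u])[0].min()-.5 for u in us]);i=np.array([np.where(w[:175,u])[0].max()+.5 for u in us])
for e,z,n in((o,.026,"outer"),(i,0,"inner")):
    q=cast("top",np.c_[us,e],z);k=np.polyfit(q[:,1],q[:,0],1);print(n,"x=%.4f*y+%.4f"%tuple(k),"x at y=0.2:",np.polyval(k,.2))
print("rail end",c(753,32,.026),"shelf batten front",c(391,20,.094),c(391,133,.094),"shelf back",c(226,138,.084),c(226,25,.084))
hd=c(498,241,.09);sh=[c(*p,.022) for p in[(379,246),(405,242),(413,290)]];print("handle",hd,"shoe",sh,"lip tip",c(361,296,.022), "lip c", c(361,293,.022))
g=cast("side",(0,0),0)
print("cup",cast("top",(250,279),.058),"lid",cast("top",(477,272),.008))
E
python3 m.py
python3 - <<'E'
from a import *
s=cv2.imread("pics/side0.png");cv2.imwrite("pics/c2.png",cv2.resize(s[120:390,200:450],None,fx=2.2,fy=2.2,interpolation=cv2.INTER_CUBIC))
E
```

```text
ring [0.5293 0.4375 0.03  ] 0.6866730451034595 axis [0.4925 0.3915 0.03  ] 0.05887078957628891
jar [0.5602 0.0402 0.095 ]
pan [ 0.5633 -0.0992  0.05  ] [np.float64(0.11570758002901511), np.float64(0.07501076354754299), np.float64(0.11943543185600955), np.float64(0.07418791409119786)]
panyaw 3.03443294084668 [[ 0.5939 -0.037   0.05  ]
 [ 0.6066 -0.152   0.05  ]
 [ 0.5325 -0.1633  0.05  ]
 [ 0.5201 -0.0445  0.05  ]]
outer x=-0.0105*y+0.6376 x at y=0.2: 0.6355450071786372
inner x=-0.0108*y+0.6236 x at y=0.2: 0.6214229001397372
rail end [ 0.6295 -0.279   0.026 ] shelf batten front [0.6323 0.0975 0.094 ] [0.5211 0.0994 0.094 ] shelf back [0.52   0.2611 0.084 ] [0.6317 0.26   0.084 ]
handle [ 0.4139 -0.003   0.09  ] shoe [array([0.4131, 0.1155, 0.022 ]), array([0.4168, 0.0887, 0.022 ]), array([0.3672, 0.0813, 0.022 ])] lip tip [0.3621 0.1348 0.022 ] lip c [0.3652 0.1348 0.022 ]
cup [[0.3338 0.2118 0.058 ]] lid [[ 0.3374 -0.3407  0.008 ]]
```

View pics/c2.png

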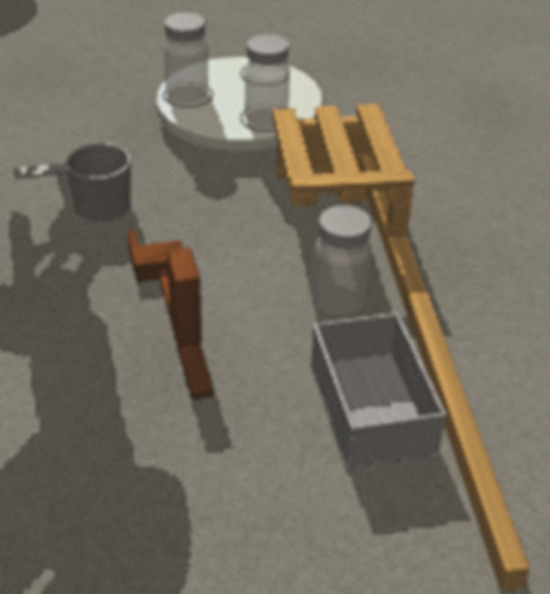

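```bash
cat >> a.py <<'E'
def plan(pos,yaw,n,start=None):
    """n rows from measured pose to pos/yaw with the tool down; prints rows; returns the end"""
    if start is None: o=get_obs();start=(o["tool_pos"],Ro.from_euler('xyz',o["ee_rot"]))
    p,R=np.array(start[0],float),start[1];T=Ro.from_euler('xyz',[np.pi,0,yaw]);rv=(R.inv()*T).as_rotvec()/n
    d=(np.array(pos)-p)/n;rows=[]
    for k in range(n):
        r=np.r_[R.inv().apply(d)*100,rv];rows.append(" ".join(f"{v:.2f}" for v in r[:3])+" "+" ".join(f"{v:.3f}" for v in r[3:]))
        R=R*Ro.from_rotvec(rv);p=p+d
    for k in range(0,n,5): print("; ".join(rows[k:k+5]))
    return p,R
E
python3 - <<'E'
from a import *
import bench
print([x for x in dir(bench) if x[0]!='_'], getattr(bench,'hold_point_z',None))
S=lambda x,y:(200+x/2.2,120+y/2.2)
for n,p,uv in [("jarcap",[.5602,.0402,.095],S(345,222)),("handle",[.4139,-.003,.09],S(185,257)),("railend_in",[.6215,-.279,.026],S(500,573)),("pan FL",[.5201,-.0445,.05],S(315,325)),("panFR",[.5939,-.037,.05],S(396,316)),("panBR",[.6066,-.152,.05],S(440,415)),("panBL",[.5325,-.1633,.05],S(353,420)),("batten L",[.5211,.0994,.094],S(290,180)),("battenR",[.6323,.0975,.094],S(412,175))]:
    q=proj("side",p)[0];w=cast("side",uv,p[2])[0];print(n,q-uv,"top",p[:2],"side",w[:2])
plan([.5602,.0402,.15],np.pi/2,15)
E
```

```text
['IKError', 'calibration', 'close_job', 'get_obs', 'hold_point_z', 'snapshot'] 0.0188
jarcap [-0.6151 -1.5169] top [0.5602, 0.0402] side [0.5606 0.0352]
handle [-1.3341  2.0261] top [0.4139, -0.003] side [0.4166 0.0029]
railend_in [ 0.586 -1.626] top [0.6215, -0.279] side [ 0.6198 -0.2817]
pan FL [-2.2631 -1.2924] top [0.5201, -0.0445] side [ 0.5238 -0.0484]
panFR [-1.176  -1.9879] top [0.5939, -0.037] side [ 0.595  -0.0427]
panBR [-0.001 -2.376] top [0.6066, -0.152] side [ 0.6053 -0.1573]
panBL [-2.3272  3.1079] top [0.5325, -0.1633] side [ 0.5376 -0.1568]
batten L [0.9249 1.8758] top [0.5211, 0.0994] side [0.52   0.1064]
battenR [-1.4319  2.2976] top [0.6323, 0.0975] side [0.6372 0.1057]
-3.31 -1.90 0.37 -0.000 0.000 0.077; -3.44 -1.64 0.37 -0.000 0.000 0.077; -3.56 -1.37 0.37 -0.000 0.000 0.077; -3.65 -1.10 0.36 -0.000 0.000 0.077; -3.73 -0.81 0.36 -0.000 0.000 0.077
-3.78 -0.52 0.36 -0.000 0.000 0.077; -3.81 -0.23 0.36 -0.000 0.000 0.077; -3.81 0.06 0.36 -0.000 0.000 0.077; -3.80 0.35 0.36 -0.000 0.000 0.077; -3.76 0.64 0.36 -0.000 0.000 0.077
-3.70 0.93 0.36 -0.000 0.000 0.077; -3.62 1.21 0.36 -0.000 0.000 0.077; -3.51 1.49 0.36 -0.000 0.000 0.077; -3.39 1.75 0.36 -0.000 0.000 0.077; -3.24 2.01 0.36 -0.000 0.000 0.077
```

Request:
{"method": "step_arm", "body": {"increments": "-3.3 -1.9 0.3 0 0 0.077; -3.4 -1.6 0.3 0 0 0.077; -3.6 -1.4 0.3 0 0 0.077; -3.65 -1.1 0.3 0 0 0.077; -3.7 -0.8 0.3 0 0 0.077", "claw": -1}}

```text
time: 0.6
tool_pos: [0.3358, 0.3476, 0.1898]
ee_rot: [-3.141, -0.0, 2.336]
wrist_force: [0.4, 0.4, -0.7]
width: 0.0938
```

Request:
{"method": "step_arm", "body": {"increments": "-3.8 -0.5 0.3 0 0 0.077; -3.8 -0.2 0.3 0 0 0.077; -3.8 0.1 0.3 0 0 0.077; -3.8 0.35 0.3 0 0 0.077; -3.75 0.65 0.3 0 0 0.077"}}

```text
time: 1.1
tool_pos: [0.449, 0.1942, 0.1749]
ee_rot: [-3.141, -0.0, 1.951]
wrist_force: [0.3, 0.0, 0.2]
width: 0.0937
```

Request:
{"method": "step_arm", "body": {"increments": "-3.7 0.9 0.3 0 0 0.077; -3.6 1.2 0.3 0 0 0.077; -3.5 1.5 0.3 0 0 0.077; -3.4 1.75 0.3 0 0 0.077; -3.25 2.0 0.3 0 0 0.077"}}

```text
time: 1.6
tool_pos: [0.5608, 0.0401, 0.1597]
ee_rot: [-3.141, -0.0, 1.565]
wrist_force: [0.1, -0.1, 0.2]
width: 0.094
```

Request:
{"method": "step_arm", "body": {"increments": "0 0 0 0 0 0; 0 0 0 0 0 0"}}

```text
time: 1.8
tool_pos: [0.5601, 0.041, 0.1595]
ee_rot: [-3.139, -0.001, 1.568]
wrist_force: [-0.1, 0.2, 1.1]
width: 0.0941
```

```bash
python3 - <<'E'
from a import *
plan([.5602,.039,.042],np.pi/2,5)
E
```

```text
-0.04 0.01 2.35 -0.000 -0.000 -0.001; -0.04 0.01 2.35 -0.000 -0.000 -0.001; -0.04 0.01 2.35 -0.000 -0.000 -0.001; -0.04 0.00 2.35 -0.000 -0.000 -0.001; -0.04 0.00 2.35 -0.000 -0.000 -0.001
```

Request:
{"method": "step_arm", "body": {"increments": "-0.04 0 2.35 0 0 0; -0.04 0 2.35 0 0 0; -0.04 0 2.35 0 0 0; -0.04 0 2.35 0 0 0; -0.04 0 2.35 0 0 0"}}

```text
time: 2.3
tool_pos: [0.5596, 0.0411, 0.0424]
ee_rot: [3.141, -0.001, 1.571]
wrist_force: [0.3, -0.0, -0.6]
width: 0.0942
```

Request:
{"method": "step_arm", "body": {"increments": "0 0 0 0 0 0; 0 0 0 0 0 0; 0 0 0 0 0 0; 0 0 0 0 0 0; 0 0 0 0 0 0", "claw": 1}}

```text
time: 2.8
tool_pos: [0.5613, 0.0395, 0.0444]
ee_rot: [3.139, -0.0, 1.569]
wrist_force: [-0.1, -0.1, 0.6]
width: 0.0573
```

Request:
{"method": "step_arm", "body": {"increments": "0 0 0 0 0 0; 0 0 0 0 0 0; 0 0 -1 0 0 0; 0 0 -2 0 0 0; 0 0 -2 0 0 0"}}

```text
time: 3.3
tool_pos: [0.5595, 0.0394, 0.0926]
ee_rot: [-3.139, -0.0, 1.569]
wrist_force: [0.3, -0.9, -3.0]
width: 0.051
```

```bash
python3 - <<'E'
from a import *
o=get_obs();print(o["tool_pos"],o["width"],o["wrist_force"])
for n in("top","side"): cv2.imwrite(f"pics/{n}1.png",snapshot(n)[:,:,::-1])
s=cv2.imread("pics/side1.png");cv2.imwrite("pics/c3.png",cv2.resize(s[60:360,180:480],None,fx=1.8,fy=1.8))
E
```

```text
[0.5595 0.0394 0.0926] 0.05102779460459784 [ 0.3129 -0.9346 -2.9907]
```

View pics/c3.png

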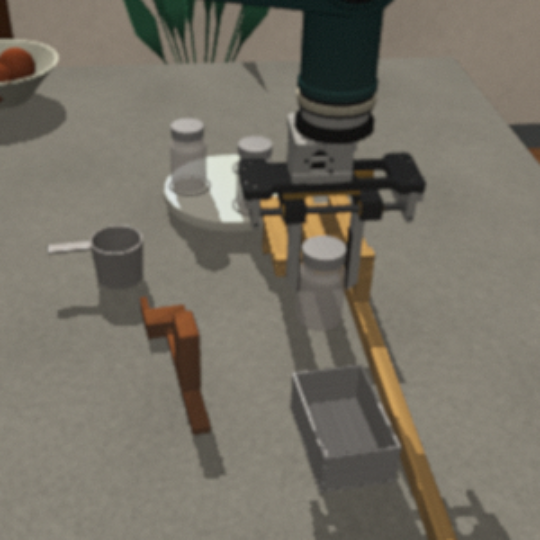

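```bash
python3 - <<'E'
from a import *
e=plan([.5595,.0394,.195],np.pi/2,4)
e=plan([.5293,.4375,.195],np.pi/2,15,e)
e=plan([.5293,.4375,.085],np.pi/2,5,e)
E
```

```text
0.00 -0.06 -2.47 0.002 0.000 -0.001; 0.00 -0.06 -2.47 0.002 0.000 -0.001; 0.00 -0.07 -2.47 0.002 0.000 -0.001; 0.00 -0.07 -2.47 0.002 0.000 -0.001
2.65 -0.20 -0.00 -0.000 0.000 0.000; 2.65 -0.20 -0.00 -0.000 0.000 0.000; 2.65 -0.20 -0.00 -0.000 0.000 0.000; 2.65 -0.20 -0.00 -0.000 0.000 0.000; 2.65 -0.20 -0.00 -0.000 0.000 0.000
2.65 -0.20 -0.00 -0.000 0.000 0.000; 2.65 -0.20 -0.00 -0.000 0.000 0.000; 2.65 -0.20 -0.00 -0.000 0.000 0.000; 2.65 -0.20 -0.00 -0.000 0.000 0.000; 2.65 -0.20 -0.00 -0.000 0.000 0.000
2.65 -0.20 -0.00 -0.000 0.000 0.000; 2.65 -0.20 -0.00 -0.000 0.000 0.000; 2.65 -0.20 -0.00 -0.000 0.000 0.000; 2.65 -0.20 -0.00 -0.000 0.000 0.000; 2.65 -0.20 -0.00 -0.000 0.000 0.000
-0.00 -0.00 2.20 0.000 -0.000 0.000; -0.00 -0.00 2.20 0.000 -0.000 0.000; -0.00 -0.00 2.20 0.000 -0.000 0.000; -0.00 -0.00 2.20 0.000 -0.000 0.000; -0.00 -0.00 2.20 0.000 -0.000 0.000
```

Request:
{"method": "step_arm", "body": {"increments": "0 0 -2.5 0 0 0; 0 0 -2.5 0 0 0; 0 0 -2.5 0 0 0; 0 0 -2.5 0 0 0"}}

```text
time: 3.8
tool_pos: [0.5598, 0.0394, 0.1922]
ee_rot: [-3.139, -0.0, 1.569]
wrist_force: [0.8, 0.7, -2.6]
width: 0.0511
```

Request:
{"method": "step_arm", "body": {"increments": "1 -0.1 0 0 0 0; 2 -0.15 0 0 0 0; 2.65 -0.2 0 0 0 0; 2.65 -0.2 0 0 0 0; 2.65 -0.2 0 0 0 0"}}

```text
time: 4.3
tool_pos: [0.5508, 0.1504, 0.1899]
ee_rot: [-3.137, 0.0, 1.569]
wrist_force: [0.3, -0.3, -2.3]
width: 0.051
```

Request:
{"method": "step_arm", "body": {"increments": "2.65 -0.2 0 0 0 0; 2.65 -0.2 0 0 0 0; 2.65 -0.2 0 0 0 0; 2.65 -0.2 0 0 0 0; 2.65 -0.2 0 0 0 0"}}

```text
time: 4.8
tool_pos: [0.5409, 0.2829, 0.1897]
ee_rot: [-3.137, 0.001, 1.569]
wrist_force: [0.5, -0.4, -2.0]
width: 0.0512
```

Request:
{"method": "step_arm", "body": {"increments": "2.65 -0.2 0 0 0 0; 2.65 -0.2 0 0 0 0; 2.65 -0.2 0 0 0 0; 2.65 -0.2 0 0 0 0; 2 -0.2 0 0 0 0"}}

```text
time: 5.3
tool_pos: [0.5309, 0.4094, 0.1893]
ee_rot: [-3.137, 0.002, 1.57]
wrist_force: [-0.0, -0.7, -2.6]
width: 0.0512
```

Request:
{"method": "step_arm", "body": {"increments": "1.5 -0.1 0 0 0 0; 0.8 0 0 0 0 0; 0 0 0 0 0 0; 0 0 0 0 0 0"}}

```text
time: 5.7
tool_pos: [0.5318, 0.4299, 0.1925]
ee_rot: [-3.141, 0.001, 1.568]
wrist_force: [-0.3, 0.6, -2.2]
width: 0.0507
```

```bash
python3 - <<'E'
from a import *
plan([.5293,.4375,.079],np.pi/2,5)
for n in("top","side"): cv2.imwrite(f"pics/{n}2.png",snapshot(n)[:,:,::-1])
t=cv2.imread("pics/top2.png")[150:290,110:260];s=cv2.imread("pics/side2.png")[60:220,230:400]
f=lambda a:cv2.resize(a,(395,380),interpolation=cv2.INTER_CUBIC)
cv2.imwrite("pics/c4.png",np.hstack([f(t),f(s)]))
E
```

```text
0.15 -0.05 2.27 -0.000 0.000 -0.001; 0.15 -0.05 2.27 -0.000 0.000 -0.001; 0.15 -0.05 2.27 -0.000 0.000 -0.001; 0.15 -0.05 2.27 -0.000 0.000 -0.001; 0.15 -0.05 2.27 -0.000 0.000 -0.001
```

View pics/c4.png

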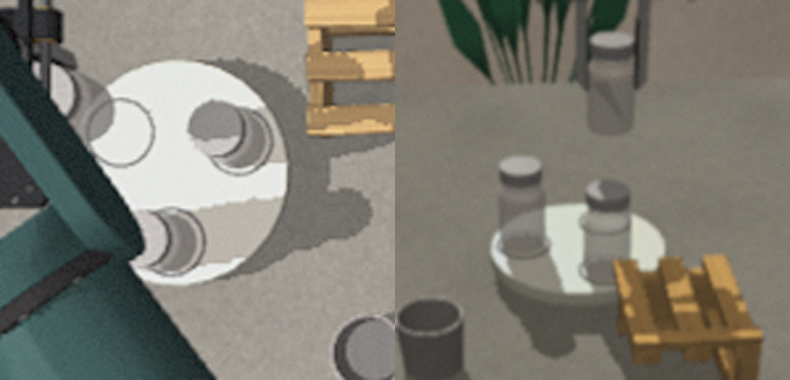

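Request:
{"method": "step_arm", "body": {"increments": "0.15 -0.05 2.25 0 0 0; 0.15 -0.05 2.25 0 0 0; 0.15 -0.05 2.25 0 0 0; 0.15 -0.05 2.25 0 0 0; 0.15 -0.05 2.0 0 0 0"}}

```text
time: 6.3
tool_pos: [0.5294, 0.4369, 0.0822]
ee_rot: [-3.142, 0.0, 1.567]
wrist_force: [-0.1, 0.4, -1.7]
width: 0.051
```

Request:
{"method": "step_arm", "body": {"increments": "0 0 0 0 0 0; 0 0 0.3 0 0 0; 0 0 0.1 0 0 0; 0 0 0 0 0 0"}}

```text
time: 6.7
tool_pos: [0.53, 0.4383, 0.0807]
ee_rot: [3.139, -0.002, 1.568]
wrist_force: [-0.9, -0.2, -2.7]
width: 0.0509
```

Request:
{"method": "step_arm", "body": {"increments": "0 0 0.2 0 0 0; 0 0 0.1 0 0 0; 0 0 0 0 0 0"}}

```text
time: 7.0
tool_pos: [0.5292, 0.438, 0.076]
ee_rot: [3.142, -0.0, 1.569]
wrist_force: [-0.2, 0.1, -2.5]
width: 0.0512
```

Request:
{"method": "step_arm", "body": {"increments": "0 0 0.1 0 0 0; 0 0 0.1 0 0 0; 0 0 0 0 0 0"}}

```text
time: 7.3
tool_pos: [0.5292, 0.4381, 0.074]
ee_rot: [3.141, -0.0, 1.569]
wrist_force: [0.1, 1.0, -2.0]
width: 0.0509
```

Request:
{"method": "step_arm", "body": {"increments": "0 0 0.1 0 0 0; 0 0 0 0 0 0; 0 0 0 0 0 0"}}

```text
time: 7.6
tool_pos: [0.5292, 0.4382, 0.074]
ee_rot: [3.141, -0.001, 1.569]
wrist_force: [-1.4, -0.7, 2.4]
width: 0.051
```

```bash
python3 -c "
from a import *
o=get_obs();print(o['tool_pos'],o['wrist_force'])"
```

```text
[0.5292 0.4382 0.074 ] [-1.4368 -0.7005  2.3681]
```

Request:
{"method": "step_arm", "body": {"increments": "0 0 0 0 0 0; 0 0 0 0 0 0; 0 0 0 0 0 0; 0 0 0 0 0 0", "claw": -0.5}}

```text
time: 8.0
tool_pos: [0.5293, 0.438, 0.0728]
ee_rot: [3.142, -0.0, 1.569]
wrist_force: [0.9, -0.1, -0.6]
width: 0.0705
```

Request:
{"method": "step_arm", "body": {"increments": "0 0 -1 0 0 0; 0 0 -2 0 0 0; 0 0 -3 0 0 0; 0 0 -4 0 0 0; 0 0 -4 0 0 0"}}

```text
time: 8.5
tool_pos: [0.5289, 0.4378, 0.2147]
ee_rot: [-3.141, 0.0, 1.569]
wrist_force: [1.1, 0.9, 0.5]
width: 0.0705
```

```bash
python3 - <<'E'
from a import *
e=plan([.4166,0.001,.21],1.7195,15)
plan([.4154,0.000,.045],1.7195,5,e)
E
```

```text
-2.91 -0.74 0.03 -0.000 0.000 -0.010; -2.91 -0.77 0.03 -0.000 0.000 -0.010; -2.90 -0.80 0.03 -0.000 0.000 -0.010; -2.89 -0.83 0.03 -0.000 0.000 -0.010; -2.88 -0.86 0.03 -0.000 0.000 -0.010
-2.87 -0.89 0.03 -0.000 0.000 -0.010; -2.86 -0.92 0.03 -0.000 0.000 -0.010; -2.85 -0.95 0.03 -0.000 0.000 -0.010; -2.84 -0.97 0.03 -0.000 0.000 -0.010; -2.83 -1.00 0.03 -0.000 0.000 -0.010
-2.82 -1.03 0.03 -0.000 0.000 -0.010; -2.81 -1.06 0.03 -0.000 0.000 -0.010; -2.80 -1.09 0.03 -0.000 0.000 -0.010; -2.79 -1.12 0.03 -0.000 0.000 -0.010; -2.78 -1.14 0.03 -0.000 0.000 -0.010
-0.02 -0.03 3.30 -0.000 0.000 -0.000; -0.02 -0.03 3.30 -0.000 0.000 -0.000; -0.02 -0.03 3.30 -0.000 0.000 -0.000; -0.02 -0.03 3.30 -0.000 0.000 -0.000; -0.02 -0.03 3.30 -0.000 0.000 -0.000
```

Request:
{"method": "step_arm", "body": {"increments": "-1.5 -0.4 0 0 0 -0.01; -2.9 -0.75 0 0 0 -0.01; -2.9 -0.8 0 0 0 -0.01; -2.9 -0.8 0 0 0 -0.01; -2.9 -0.85 0 0 0 -0.01", "claw": -0.3}}

```text
time: 9.0
tool_pos: [0.4956, 0.3053, 0.214]
ee_rot: [3.14, -0.001, 1.619]
wrist_force: [0.8, -0.6, -0.2]
width: 0.0611
```

Request:
{"method": "step_arm", "body": {"increments": "-2.9 -0.9 0 0 0 -0.01; -2.9 -0.9 0 0 0 -0.01; -2.9 -0.9 0 0 0 -0.01; -2.8 -0.95 0 0 0 -0.01; -2.8 -1.0 0 0 0 -0.01"}}

```text
time: 9.5
tool_pos: [0.4589, 0.1594, 0.214]
ee_rot: [3.14, -0.0, 1.669]
wrist_force: [0.2, -0.1, -1.1]
width: 0.061
```

Request:
{"method": "step_arm", "body": {"increments": "-2.8 -1.0 0 0 0 -0.01; -2.8 -1.05 0 0 0 -0.01; -2.8 -1.1 0 0 0 -0.01; -2.8 -1.1 0 0 0 -0.01; -2.8 -1.1 0 0 0 -0.01"}}

```text
time: 10.0
tool_pos: [0.4222, 0.0141, 0.2141]
ee_rot: [3.14, 0.0, 1.719]
wrist_force: [0.4, -0.5, 0.7]
width: 0.0613
```

Request:
{"method": "step_arm", "body": {"increments": "-1.4 -0.5 0 0 0 0; 0 0 0 0 0 0; 0 0 0 0 0 0"}}

```text
time: 10.3
tool_pos: [0.4198, 0.0008, 0.2137]
ee_rot: [3.14, -0.0, 1.718]
wrist_force: [0.3, 0.0, 0.8]
width: 0.0613
```

```bash
python3 - <<'E'
from a import *
plan([.415,0.000,.120],1.7195,3)
for n in("top","side"): cv2.imwrite(f"pics/{n}3.png",snapshot(n)[:,:,::-1])
t=cv2.imread("pics/top3.png")[150:290,110:260];s=cv2.imread("pics/side3.png")[60:320,200:400]
f=lambda a,w,h:cv2.resize(a,(w,h),interpolation=cv2.INTER_CUBIC)
cv2.imwrite("pics/c5.png",np.hstack([f(t,380,355),f(s,400,520)[-355-60:-60]]))
E
```

```text
-0.00 -0.17 3.12 0.001 -0.000 -0.000; -0.00 -0.17 3.12 0.001 -0.000 -0.000; -0.00 -0.16 3.12 0.001 -0.000 -0.000
```

View pics/c5.png

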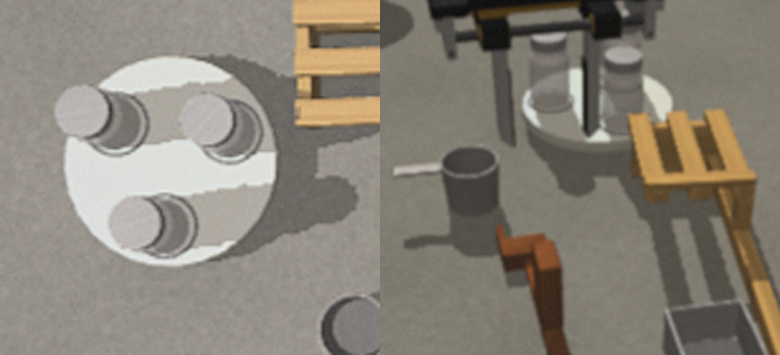

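Request:
{"method": "step_arm", "body": {"increments": "0 -0.15 3.1 0 0 0; 0 -0.15 3.1 0 0 0; 0 -0.15 3.1 0 0 0; 0 0 3.1 0 0 0; 0 0 3.1 0 0 0"}}

```text
time: 10.9
tool_pos: [0.4153, 0.001, 0.0569]
ee_rot: [3.141, -0.0, 1.721]
wrist_force: [0.3, 0.5, 0.5]
width: 0.061
```

Request:
{"method": "step_arm", "body": {"increments": "0 0 1.7 0 0 0; 0 0 0 0 0 0"}}

```text
time: 11.1
tool_pos: [0.4128, 0.0012, 0.0381]
ee_rot: [-3.135, -0.002, 1.721]
wrist_force: [0.4, 0.8, -0.3]
width: 0.0613
```

Request:
{"method": "step_arm", "body": {"increments": "0 0 0 0 0 0; 0 0 0 0 0 0; 0 0 0 0 0 0; 0 0 0 0 0 0; 0 0 0 0 0 0", "claw": 1}}

```text
time: 11.6
tool_pos: [0.4154, -0.0002, 0.0416]
ee_rot: [3.141, 0.0, 1.719]
wrist_force: [-1.7, 0.2, -0.0]
width: 0.0247
```

Request:
{"method": "step_arm", "body": {"increments": "0 0 0 0 0 0; 0 0 0 0 0 0; 0 0 0 0 0 0; 0 0 0 0 0 0"}}

```text
time: 12.0
tool_pos: [0.4154, -0.0002, 0.0414]
ee_rot: [3.141, 0.0, 1.719]
wrist_force: [-1.6, -0.7, 4.4]
width: 0.0219
```

```bash
python3 - <<'E'
from a import *
e=plan([.4154,-.0002,.121],1.719,4)
e=plan([.549,-.325,.121],1.5814,15,e)
E
```

```text
-0.00 0.00 -1.99 0.000 0.000 -0.000; -0.00 0.00 -1.99 0.000 0.000 -0.000; -0.00 0.00 -1.99 0.000 0.000 -0.000; -0.00 0.00 -1.99 0.000 0.000 -0.000
-2.27 0.56 0.00 -0.000 -0.000 0.009; -2.27 0.58 0.00 -0.000 -0.000 0.009; -2.26 0.60 0.00 -0.000 -0.000 0.009; -2.26 0.62 0.00 -0.000 -0.000 0.009; -2.25 0.64 0.00 -0.000 -0.000 0.009
-2.24 0.66 0.00 -0.000 -0.000 0.009; -2.24 0.69 0.00 -0.000 -0.000 0.009; -2.23 0.71 0.00 -0.000 -0.000 0.009; -2.23 0.73 0.00 -0.000 -0.000 0.009; -2.22 0.75 0.00 -0.000 -0.000 0.009
-2.21 0.77 0.00 -0.000 -0.000 0.009; -2.21 0.79 0.00 -0.000 -0.000 0.009; -2.20 0.81 0.00 -0.000 -0.000 0.009; -2.19 0.83 0.00 -0.000 -0.000 0.009; -2.18 0.85 0.00 -0.000 -0.000 0.009
```

Request:
{"method": "step_arm", "body": {"increments": "0 0 -1 0 0 0; 0 0 -2 0 0 0; 0 0 -2 0 0 0; 0 0 -2 0 0 0; 0 0 -1 0 0 0"}}

```text
time: 12.5
tool_pos: [0.416, -0.0001, 0.1227]
ee_rot: [3.139, 0.001, 1.719]
wrist_force: [-0.3, -0.1, -1.0]
width: 0.0217
```

Request:
{"method": "step_arm", "body": {"increments": "-1.2 0.3 0 0 0 0.009; -2.25 0.6 0 0 0 0.009; -2.25 0.6 0 0 0 0.009; -2.25 0.6 0 0 0 0.009; -2.25 0.65 0 0 0 0.009"}}

```text
time: 13.0
tool_pos: [0.455, -0.0992, 0.1192]
ee_rot: [-3.139, -0.001, 1.673]
wrist_force: [0.6, -0.1, -1.5]
width: 0.022
```

Request:
{"method": "step_arm", "body": {"increments": "-2.25 0.65 0 0 0 0.009; -2.25 0.7 0 0 0 0.009; -2.25 0.7 0 0 0 0.009; -2.25 0.7 0 0 0 0.009; -2.2 0.75 0 0 0 0.009"}}

```text
time: 13.5
tool_pos: [0.4993, -0.208, 0.1188]
ee_rot: [-3.139, -0.001, 1.627]
wrist_force: [-0.3, 0.5, -1.5]
width: 0.0221
```

Request:
{"method": "step_arm", "body": {"increments": "-2.2 0.75 0 0 0 0.009; -2.2 0.8 0 0 0 0.009; -2.2 0.8 0 0 0 0.009; -2.2 0.8 0 0 0 0.009; -2.2 0.85 0 0 0 0.009"}}

```text
time: 14.0
tool_pos: [0.5435, -0.3162, 0.1185]
ee_rot: [-3.139, -0.002, 1.583]
wrist_force: [1.1, -0.0, -1.0]
width: 0.0219
```

Request:
{"method": "step_arm", "body": {"increments": "-1 0.3 0 0 0 0; 0 0 0 0 0 0; 0 0 0 0 0 0"}}

```text
time: 14.3
tool_pos: [0.5467, -0.3241, 0.1199]
ee_rot: [-3.14, -0.002, 1.584]
wrist_force: [-0.1, -0.1, -1.4]
width: 0.0219
```

```bash
python3 - <<'E'
from a import *
plan([.549,-.325,.050],1.5814,4)
for n in("top","side"): cv2.imwrite(f"pics/{n}4.png",snapshot(n)[:,:,::-1])
t=cv2.imread("pics/top4.png")[130:250,290:490];s=cv2.imread("pics/side4.png")[200:480,260:560]
f=lambda a,w,h:cv2.resize(a,(w,h),interpolation=cv2.INTER_CUBIC)
cv2.imwrite("pics/c6.png",np.hstack([f(t,400,240)[:, :],f(s,257,240)]))
cv2.imwrite("pics/c6.png",f(t,800,480))
E
```

```text
-0.03 0.06 1.75 -0.000 -0.000 0.001; -0.02 0.06 1.75 -0.000 -0.000 0.001; -0.02 0.06 1.75 -0.000 -0.000 0.001; -0.02 0.06 1.75 -0.000 -0.000 0.001
```

View pics/c6.png

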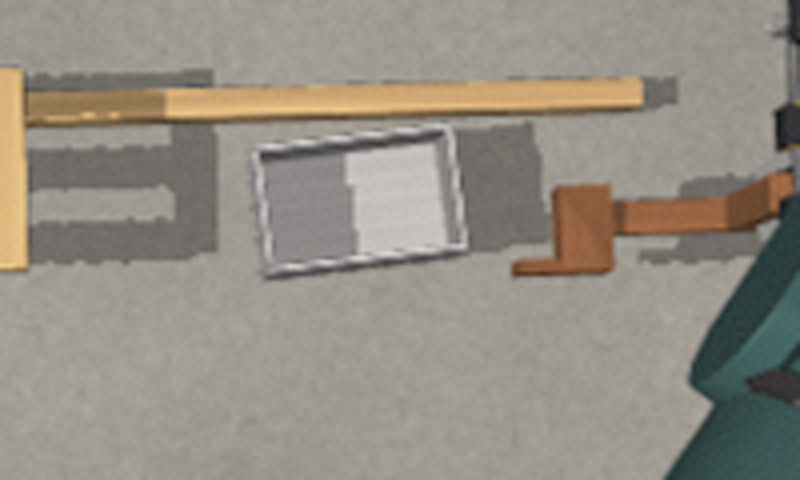

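```bash
python3 - <<'E'
from a import *
c=lambda x,y,z:cast("top",(290+x/4,130+y/4),z)[0]
for n,p,z in[("lip in corner",(554,261),.1),("lip tip out",(513,276),.1),("shoe FR",(555,185),.1),("shoe BR",(611,185),.1),("shoe BL",(611,271),.1),("pan BL",(468,250),.05),("panBR",(452,126),.05),("panFL",(265,277),.05),("panFR",(252,150),.05),("rail in top R",(642,105),.026),("rail in R bottom",(642,108),.0),("rail out L",(165,91),.026),("rail out R",(642,78),.026)]:print(n,c(*p,z))
E
```

```text
lip in corner [ 0.5185 -0.2038  0.1   ]
lip tip out [ 0.5102 -0.1798  0.1   ]
shoe FR [ 0.5624 -0.2057  0.1   ]
shoe BR [ 0.5619 -0.2381  0.1   ]
shoe BL [ 0.5122 -0.2365  0.1   ]
pan BL [ 0.5321 -0.1642  0.05  ]
panBR [ 0.6071 -0.1567  0.05  ]
panFL [ 0.5178 -0.0421  0.05  ]
panFR [ 0.5943 -0.036   0.05  ]
rail in top R [ 0.623 -0.279  0.026]
rail in R bottom [ 0.6263 -0.2864  0.    ]
rail out L [0.6357 0.0142 0.026 ]
rail out R [ 0.6397 -0.2795  0.026 ]
```

Request:
{"method": "step_arm", "body": {"increments": "0 0.1 2 0 0 0; 0 0.1 2 0 0 0; 0 0 2 0 0 0; 0 0 1.3 0 0 0; 0 0 0 0 0 0"}}

```text
time: 14.9
tool_pos: [0.5479, -0.3229, 0.0455]
ee_rot: [-3.138, -0.003, 1.585]
wrist_force: [0.1, -0.1, -2.0]
width: 0.0215
```

Request:
{"method": "step_arm", "body": {"increments": "0 0 0.2 0 0 0; 0 0 0.2 0 0 0; 0 0 0 0 0 0; 0 0 0 0 0 0"}}

```text
time: 15.3
tool_pos: [0.5498, -0.3249, 0.0448]
ee_rot: [3.14, 0.001, 1.584]
wrist_force: [-0.2, -0.6, -1.3]
width: 0.0218
```

Request:
{"method": "step_arm", "body": {"increments": "0 0 0.15 0 0 0; 0 0 0 0 0 0; 0 0 0 0 0 0"}}

```text
time: 15.6
tool_pos: [0.5493, -0.3247, 0.0425]
ee_rot: [3.142, -0.0, 1.584]
wrist_force: [-0.2, -0.8, -2.2]
width: 0.0222
```

Request:
{"method": "step_arm", "body": {"increments": "0 0 0.1 0 0 0; 0 0 0 0 0 0; 0 0 0 0 0 0"}}

```text
time: 15.9
tool_pos: [0.5495, -0.3247, 0.0416]
ee_rot: [3.141, 0.0, 1.584]
wrist_force: [-0.1, -0.1, -0.8]
width: 0.0217
```

Request:
{"method": "step_arm", "body": {"increments": "1 0 0 0 0 0; 1 0 0 0 0 0; 1 0 0 0 0 0; 0.6 0 0 0 0 0; 0.6 0 0 0 0 0"}}

```text
time: 16.4
tool_pos: [0.5488, -0.2817, 0.0416]
ee_rot: [3.142, 0.0, 1.585]
wrist_force: [0.0, -0.1, -1.8]
width: 0.0216
```

Request:
{"method": "step_arm", "body": {"increments": "0.4 0 0 0 0 0; 0.4 0 0 0 0 0; 0.4 0 0 0 0 0; 0 0 0 0 0 0"}}

```text
time: 16.8
tool_pos: [0.5486, -0.2702, 0.0415]
ee_rot: [-3.141, -0.001, 1.584]
wrist_force: [-0.3, -1.1, 1.1]
width: 0.0217
```

Request:
{"method": "step_arm", "body": {"increments": "0.4 0.1 0 0 0 0; 0.4 0.2 0 0 0 0; 0.4 0.2 0 0 0 0; 0.4 0.2 0 0 0 0; 0 0 0 0 0 0"}}

```text
time: 17.3
tool_pos: [0.556, -0.2535, 0.0416]
ee_rot: [3.141, -0.001, 1.584]
wrist_force: [-0.4, -0.6, 0.5]
width: 0.022
```

```bash
python3 - <<'E'
from a import *
o=get_obs();print(o["tool_pos"],o["wrist_force"])
for n in("top","side"): cv2.imwrite(f"pics/{n}5.png",snapshot(n)[:,:,::-1])
f=lambda a,w,h:cv2.resize(a,(w,h),interpolation=cv2.INTER_CUBIC)
t=cv2.imread("pics/top5.png")[130:220,270:470];s=cv2.imread("pics/side5.png")[210:410,270:470]
cv2.imwrite("pics/c7.png",np.vstack([f(t,800,360),np.pad(f(s,240,240),((0,0),(0,560),(0,0)))]))
E
```

```text
[ 0.556  -0.2535  0.0416] [-0.374  -0.5962  0.4515]
```

View pics/c7.png

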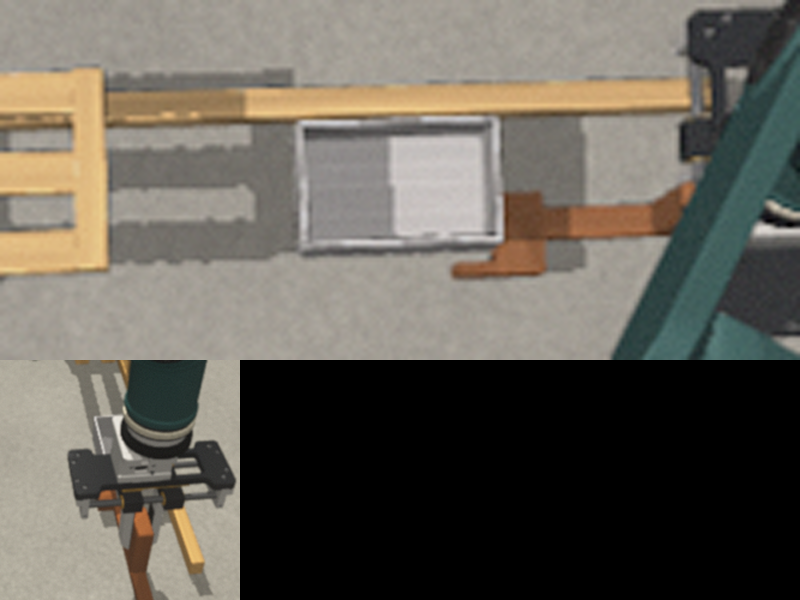

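Request:
{"method": "step_arm", "body": {"increments": "0.4 0.2 0 0 0 0; 0.4 0.2 0 0 0 0; 0.4 0.2 0 0 0 0; 0.4 0.2 0 0 0 0; 0.4 0.2 0 0 0 0"}}

```text
time: 17.9
tool_pos: [0.5651, -0.2346, 0.0416]
ee_rot: [-3.141, 0.001, 1.584]
wrist_force: [-2.9, -6.1, 1.8]
width: 0.0219
```

Request:
{"method": "step_arm", "body": {"increments": "0.3 0.15 0 0 0 0; 0.3 0.1 0 0 0 0; 0.2 0.1 0 0 0 0"}}

```text
time: 18.2
tool_pos: [0.5686, -0.2263, 0.0415]
ee_rot: [-3.141, 0.0, 1.584]
wrist_force: [-2.8, -5.1, 1.7]
width: 0.0217
```

```bash
python3 - <<'E'
from a import *
o=get_obs();print(o["tool_pos"],o["wrist_force"])
for n in("top","side"): cv2.imwrite(f"pics/{n}6.png",snapshot(n)[:,:,::-1])
t=cv2.imread("pics/top6.png")
cv2.imwrite("pics/c8.png",cv2.resize(t[130:220,270:470],(800,360),interpolation=cv2.INTER_CUBIC))
E
```

```text
[ 0.5686 -0.2263  0.0415] [-2.8024 -5.1292  1.6547]
```

View pics/c8.png

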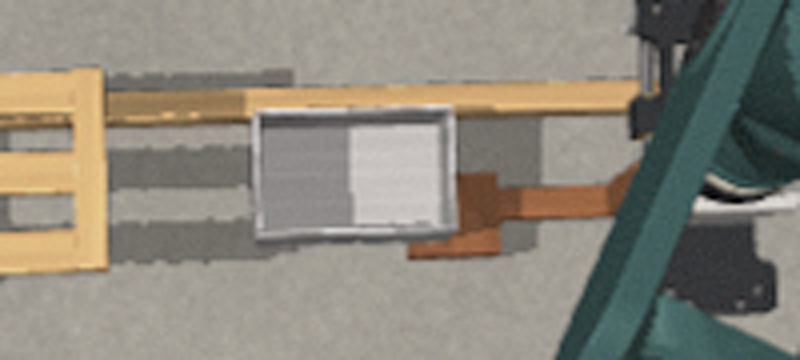

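```bash
python3 - <<'E'
from a import *
for p in[(453,107),(254,112),(457,232),(256,240)]:
    w=cast("top",(270+p[0]/4,130+p[1]/4),.05)[0];print(w,"gap to rail",.620-.0106*w[1]-w[0])
E
```

```text
[ 0.6192 -0.1094  0.05  ] gap to rail 0.0019383278312589125
[0.6179 0.0102 0.05  ] gap to rail 0.00202753172898007
[ 0.5438 -0.1098  0.05  ] gap to rail 0.07740021386397766
[0.5409 0.0106 0.05  ] gap to rail 0.07903121575985106
```

Request:
{"method": "step_arm", "body": {"increments": "0.3 0.1 0 0 0 0; 0.2 0.1 0 0 0 0; 0.2 0.1 0 0 0 0; 0 0 0 0 0 0"}}

```text
time: 18.7
tool_pos: [0.5715, -0.2192, 0.0415]
ee_rot: [-3.142, -0.0, 1.584]
wrist_force: [-2.2, -3.4, 1.4]
width: 0.0216
```

Request:
{"method": "step_arm", "body": {"increments": "0.2 0.1 0 0 0 0; 0.2 0.05 0 0 0 0; 0 0 0 0 0 0"}}

```text
time: 19.0
tool_pos: [0.5721, -0.2161, 0.0416]
ee_rot: [-3.14, 0.001, 1.584]
wrist_force: [-4.2, -6.2, 2.8]
width: 0.0223
```

Request:
{"method": "step_arm", "body": {"increments": "0.2 0.1 0 0 0 0; 0.2 0.05 0 0 0 0; 0 0 0 0 0 0"}}

```text
time: 19.3
tool_pos: [0.5729, -0.2128, 0.0417]
ee_rot: [-3.138, 0.003, 1.584]
wrist_force: [-6.4, -7.4, 3.4]
width: 0.022
```

Request:
{"method": "step_arm", "body": {"increments": "0.8 0.02 0 0 0 0; 0.8 0.01 0 0 0 0; 0.8 0.01 0 0 0 0; 0.8 0.01 0 0 0 0; 0.8 0.01 0 0 0 0"}}

```text
time: 19.8
tool_pos: [0.5726, -0.1731, 0.0418]
ee_rot: [-3.138, 0.003, 1.584]
wrist_force: [-6.7, -8.9, 4.6]
width: 0.0221
```

Request:
{"method": "step_arm", "body": {"increments": "0.8 0.01 0 0 0 0; 0.8 0.01 0 0 0 0; 0.8 0.01 0 0 0 0; 0.8 0.01 0 0 0 0; 0.8 0.01 0 0 0 0"}}

```text
time: 20.3
tool_pos: [0.5723, -0.1332, 0.0418]
ee_rot: [-3.137, 0.004, 1.584]
wrist_force: [-7.7, -9.3, 5.7]
width: 0.0221
```

Request:
{"method": "step_arm", "body": {"increments": "0.8 0.01 -0.02 0 0 0; 0.8 0.01 0 0 0 0; 0.8 0 0 0 0 0; 0.8 0.01 0 0 0 0; 0.8 0 0 0 0 0"}}

```text
time: 20.8
tool_pos: [0.5718, -0.0931, 0.0418]
ee_rot: [-3.136, 0.004, 1.584]
wrist_force: [-7.4, -9.4, 5.5]
width: 0.0218
```

Request:
{"method": "step_arm", "body": {"increments": "0.8 0.01 -0.02 0 0 0; 0.8 0 0 0 0 0; 0.8 0.01 0 0 0 0; 0.8 0 0 0 0 0; 0.8 0.01 0 0 0 0"}}

```text
time: 21.3
tool_pos: [0.5714, -0.053, 0.0418]
ee_rot: [-3.136, 0.004, 1.584]
wrist_force: [-7.0, -9.1, 5.1]
width: 0.0217
```

```bash
python3 - <<'E'
from a import *
cv2.imwrite("pics/top7.png",snapshot("top")[:,:,::-1])
t=cv2.imread("pics/top7.png")
cv2.imwrite("pics/c9.png",cv2.resize(t[130:220,220:420],(800,360),interpolation=cv2.INTER_CUBIC))
E
```

```text
(no output)
```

View pics/c9.png

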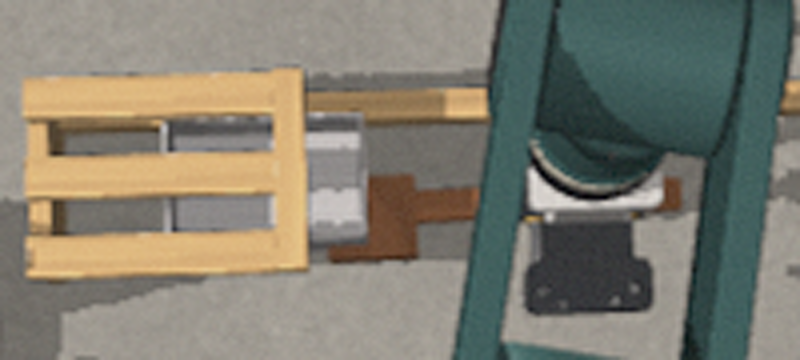

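Request:
{"method": "step_arm", "body": {"increments": "0.8 0.01 0 0 0 0; 0.8 0 0 0 0 0; 0.8 0.01 0 0 0 0; 0.8 0 0 0 0 0; 0.8 0.01 0 0 0 0"}}

```text
time: 21.85
tool_pos: [0.5711, -0.013, 0.0418]
ee_rot: [-3.135, 0.004, 1.584]
wrist_force: [-7.0, -9.6, 5.8]
width: 0.0219
```

Request:
{"method": "step_arm", "body": {"increments": "0.3 0 0 0 0 0; 0.3 0.01 0 0 0 0; 0.3 0 0 0 0 0; 0.3 0 0 0 0 0; 0.2 0.01 0 0 0 0"}}

```text
time: 22.35
tool_pos: [0.571, 0.0009, 0.0418]
ee_rot: [-3.135, 0.003, 1.585]
wrist_force: [-7.4, -10.6, 5.6]
width: 0.022
```

Request:
{"method": "step_arm", "body": {"increments": "0.2 0 0 0 0 0; 0.2 0 0 0 0 0; 0.1 0 0 0 0 0"}}

```text
time: 22.65
tool_pos: [0.571, 0.0059, 0.0418]
ee_rot: [-3.135, 0.004, 1.585]
wrist_force: [-6.8, -9.5, 5.6]
width: 0.0223
```

Request:
{"method": "step_arm", "body": {"increments": "0.1 0 0 0 0 0; 0.1 0 0 0 0 0; 0.1 0 0 0 0 0"}}

```text
time: 22.95
tool_pos: [0.5709, 0.0087, 0.0418]
ee_rot: [-3.135, 0.004, 1.584]
wrist_force: [-7.3, -9.4, 5.7]
width: 0.0221
```

Request:
{"method": "step_arm", "body": {"increments": "0.1 0 0 0 0 0; 0.1 0 0 0 0 0; 0.1 0 0 0 0 0"}}

```text
time: 23.25
tool_pos: [0.5709, 0.0116, 0.0418]
ee_rot: [-3.135, 0.004, 1.585]
wrist_force: [-6.6, -11.7, 7.5]
width: 0.0222
```

Force starts to rise; a bit more, gently.

Request:
{"method": "step_arm", "body": {"increments": "0.1 0 0 0 0 0; 0.1 0 0 0 0 0; 0 0 0 0 0 0"}}

```text
time: 23.55
tool_pos: [0.5711, 0.0118, 0.0422]
ee_rot: [-3.136, 0.007, 1.584]
wrist_force: [-7.0, -13.2, 6.6]
width: 0.0223
```

Request:
{"method": "step_arm", "body": {"increments": "0.1 0 0 0 0 0; 0 0 0 0 0 0"}}

```text
time: 23.75
tool_pos: [0.5712, 0.0119, 0.0424]
ee_rot: [-3.136, 0.009, 1.584]
wrist_force: [-7.1, -15.9, 7.0]
width: 0.0224
```

Request:
{"method": "step_arm", "body": {"increments": "-0.1 0 0 0 0 0; -0.1 0 0 0 0 0; 0 0 0 0 0 0"}}

```text
time: 24.05
tool_pos: [0.5711, 0.0117, 0.0419]
ee_rot: [-3.135, 0.005, 1.584]
wrist_force: [-6.6, -12.1, 6.9]
width: 0.0223
```

Request:
{"method": "step_arm", "body": {"increments": "-0.02 -0.1 0 0 0 0; -0.02 -0.1 0 0 0 0; 0 0 0 0 0 0"}}

```text
time: 24.35
tool_pos: [0.5701, 0.0118, 0.042]
ee_rot: [-3.138, 0.004, 1.584]
wrist_force: [-4.1, -10.0, 4.2]
width: 0.0217
```

Request:
{"method": "step_arm", "body": {"increments": "-0.1 -0.05 0 0 0 0; -0.1 -0.05 0 0 0 0; 0 0 0 0 0 0"}}

```text
time: 24.65
tool_pos: [0.5695, 0.0116, 0.0416]
ee_rot: [-3.139, 0.001, 1.584]
wrist_force: [-2.5, -6.3, 2.5]
width: 0.0219
```

Request:
{"method": "step_arm", "body": {"increments": "-0.1 -0.1 0 0 0 0; -0.05 -0.1 0 0 0 0; 0 0 0 0 0 0"}}

```text
time: 24.95
tool_pos: [0.5687, 0.0116, 0.0416]
ee_rot: [3.141, -0.002, 1.584]
wrist_force: [-0.0, -0.8, 0.1]
width: 0.0219
```

Request:
{"method": "step_arm", "body": {"increments": "-0.2 -0.05 0 0 0 0; -0.4 -0.05 0 0 0 0; -0.8 0 0 0 0 0; -1 0 0 0 0 0; -1.5 0 0 0 0 0"}}

```text
time: 25.45
tool_pos: [0.568, -0.029, 0.0416]
ee_rot: [-3.141, -0.0, 1.584]
wrist_force: [-0.1, -0.2, -2.8]
width: 0.0221
```

Request:
{"method": "step_arm", "body": {"increments": "-2 -0.1 0 0 0 0; -2 -0.2 0 0 0 0; -2 -0.5 0 0 0 0; -2 -0.5 0 0 0 0; -2 -0.5 0 0 0 0"}}

```text
time: 25.95
tool_pos: [0.5508, -0.1306, 0.0416]
ee_rot: [-3.141, 0.0, 1.583]
wrist_force: [0.7, -0.8, -2.7]
width: 0.0219
```

Request:
{"method": "step_arm", "body": {"increments": "-1 -0.5 0 0 0 0; 0 0 0 0 0 0; 0 0 0 0 0 0"}}

```text
time: 26.25
tool_pos: [0.5465, -0.1386, 0.0417]
ee_rot: [-3.142, -0.001, 1.583]
wrist_force: [0.3, -0.1, -1.6]
width: 0.0218
```

```bash
python3 - <<'E'
from a import *
o=get_obs();print(o["tool_pos"],o["wrist_force"])
cv2.imwrite("pics/top8.png",snapshot("top")[:,:,::-1]);cv2.imwrite("pics/side8.png",snapshot("side")[:,:,::-1])
t=cv2.imread("pics/top8.png");s=cv2.imread("pics/side8.png")
f=lambda a,w,h:cv2.resize(a,(w,h),interpolation=cv2.INTER_CUBIC)
cv2.imwrite("pics/c10.png",np.hstack([f(t[140:215,215:315],520,390),f(s[150:310,300:415],280,390)]))
E
```

```text
[ 0.5465 -0.1386  0.0417] [ 0.3395 -0.1004 -1.6433]
```

View pics/c10.png

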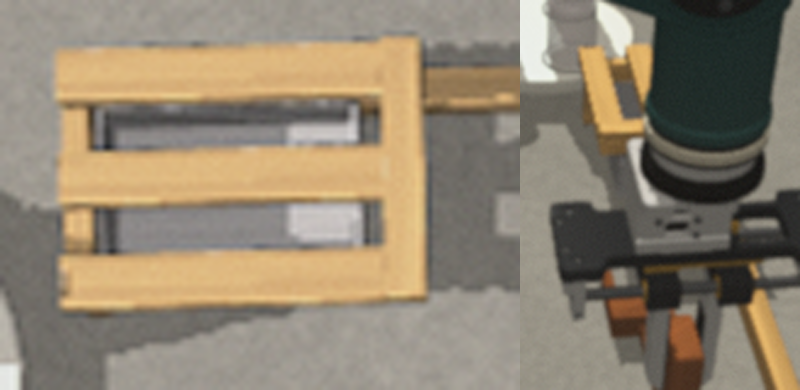

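```bash
python3 - <<'E'
from a import *
c=lambda x,y,z:cast("top",(215+x/5.2,140+y/5.2),z)[0]
print("lead top",c(96,125,.05),c(97,225,.05),"trail",c(361,125,.05),c(365,225,.05),"batten",c(426,296,.094),c(423,40,.094),"stop face top",c(92,125,.07),c(94,225,.07),"shelf back",c(57,50,.084),c(60,308,.084))
E
```

```text
lead top [0.6067 0.2486 0.05  ] [0.5607 0.2486 0.05  ] trail [0.605  0.1277 0.05  ] [0.5588 0.1265 0.05  ] batten [0.5203 0.0982 0.094 ] [0.6342 0.0976 0.094 ] stop face top [0.6029 0.2474 0.07  ] [0.5577 0.247  0.07  ] shelf back [0.6341 0.2604 0.084 ] [0.5188 0.2603 0.084 ]
```

Request:
{"method": "step_arm", "body": {"increments": "0 0 0.05 0 0 0; 0 0 0.05 0 0 0; 0 0 0 0 0 0"}}

```text
time: 26.65
tool_pos: [0.547, -0.1378, 0.0415]
ee_rot: [3.141, -0.0, 1.585]
wrist_force: [-1.8, 1.0, 2.6]
width: 0.0219
```

Request:
{"method": "step_arm", "body": {"increments": "0 0 0 0 0 0; 0 0 0 0 0 0; 0 0 0 0 0 0; 0 0 0 0 0 0; 0 0 0 0 0 0", "claw": -0.3}}

```text
time: 27.15
tool_pos: [0.5467, -0.1386, 0.0408]
ee_rot: [3.142, -0.0, 1.584]
wrist_force: [-0.3, 0.0, -0.8]
width: 0.0585
```

Request:
{"method": "step_arm", "body": {"increments": "0 0 -1 0 0 0; 0 0 -2 0 0 0; 0 0 -3 0 0 0; 0 0 -4 0 0 0; 0 0 -4 0 0 0"}}

```text
time: 27.65
tool_pos: [0.5463, -0.1384, 0.1827]
ee_rot: [-3.141, -0.0, 1.584]
wrist_force: [0.0, 0.1, -0.7]
width: 0.0614
```

Request:
{"method": "step_arm", "body": {"increments": "-3 -3 -1 0 0 0; -3 -4 -1 0 0 0; -3 -4 -1 0 0 0; -3 -4 0 0 0 0; -2 -3 0 0 0 0"}}

```text
time: 28.15
tool_pos: [0.3681, -0.2813, 0.2121]
ee_rot: [3.14, 0.002, 1.582]
wrist_force: [0.7, -0.5, 0.1]
width: 0.0614
```

Request:
{"method": "step_arm", "body": {"increments": "0 0 0 0 0 0; 0 0 0 0 0 0; 0 0 0 0 0 0; 0 0 0 0 0 0"}}

```text
time: 28.55
tool_pos: [0.371, -0.279, 0.2105]
ee_rot: [3.141, -0.0, 1.586]
wrist_force: [0.1, 0.8, 0.5]
width: 0.0611
```

```bash
python3 - <<'E'
from a import *
cv2.imwrite("pics/top9.png",snapshot("top")[:,:,::-1]);cv2.imwrite("pics/side9.png",snapshot("side")[:,:,::-1])
t=cv2.imread("pics/top9.png");s=cv2.imread("pics/side9.png")
f=lambda a,w,h:cv2.resize(a,(w,h),interpolation=cv2.INTER_CUBIC)
cv2.imwrite("pics/c11.png",np.vstack([f(t[130:300,120:500],800,358),np.pad(f(s[110:400,170:470],248,240),((0,0),(0,552),(0,0)))]))
E
python3 - <<'E'
from a import *
t=cv2.imread("pics/top9.png");h=hsv(t);t8=cv2.imread("pics/top8.png");t0=cv2.imread("pics/top3.png")
r=((h[...,0]<12)&(h[...,1]>100)).astype(np.uint8);r[:150]=0;r[240:]=0;r[:,:270]=0;r[:,460:]=0
n,l,st,_=cv2.connectedComponentsWithStats(r)
for i in range(1,n):
    if st[i,4]>20: x,y,w,hh,a=st[i];print("stick blob",st[i],cast("top",[(x,y),(x+w,y+hh)],.022))
d=lambda a,b,s:cv2.absdiff(a,b)[s].mean()
print("turntable diff",d(t,t0,np.s_[165:260,130:225]),"bay diff vs t8",d(t,t8,np.s_[145:205,222:300]))
s0=cv2.imread("pics/side0.png");s9=cv2.imread("pics/side9.png")
print("lid diff",d(s0,s9,np.s_[410:475,205:272]),"cup diff",d(s0,s9,np.s_[180:222,205:262]),"obs",get_obs()["wrist_force"],get_obs()["time"])
E
```

```text
stick blob [403 182  10  11  31] [[ 0.5617 -0.1606  0.022 ]
 [ 0.5342 -0.1845  0.022 ]]
stick blob [390 185  12   8  36] [[ 0.5548 -0.1284  0.022 ]
 [ 0.5346 -0.1574  0.022 ]]
stick blob [358 186  16   8  53] [[ 0.5536 -0.0498  0.022 ]
 [ 0.5333 -0.0885  0.022 ]]
stick blob [338 200  11   4  27] [[ 0.52   -0.0001  0.022 ]
 [ 0.5097 -0.0267  0.022 ]]
turntable diff 3.2163619575253923 bay diff vs t8 3.328917378917379
lid diff 36.326521239954076 cup diff 45.126844890002786 obs [ 0.1042  0.0752 -0.6119] 28.65
```

```bash
python3 - <<'E'
from a import *
for f in("top0","top9"):
    h=hsv(cv2.imread(f"pics/{f}.png"));g=((h[...,0]>45)&(h[...,0]<75)&(h[...,1]>150));ys,xs=np.where(g);print(f,"lid px",xs.mean() if len(xs) else None,ys.mean() if len(ys) else None,len(xs))
c=lambda f:cv2.imread(f"pics/{f}.png")[262:296,232:266]
print("cup diff top3/top9",cv2.absdiff(c("top3"),c("top9")).mean())
print(close_job())
E
```

```text
top0 lid px 452.7931034482759 282.6551724137931 29
top9 lid px 473.0 269.7916666666667 24
cup diff top3/top9 3.0637254901960786
the job is handed in; nothing more can be done
None
```

I did the steps in the order asked and handed the job in at about 28.7 s.

- **Jar:** it stands on the turntable's empty ring. The contact force at set-down was about 2–3 N, and the turntable looked unchanged in later pictures.
- **Pan:** I touched it only with the stick. I squared it on the stick's face and slid it to the rail. I then fed it in with a steady side force of about 7 N, and stopped when it met the end stop at about 16 N.
    - **Along the rail:** after I drew the stick out, its leading end measured about 150 mm in the station's frame, which is home. A later image comparison showed it still there.
    - **Against the rail:** the shelf slat hid the pan's rail side, so the final contact there rests on the force readings, not on a direct view.
- **Stick:** I drew it fully out and set it on the counter in the lane. Its lip tip measured about 0.1 m before the shelf, and the gripper is clear of everything.

**Checks that failed or disagreed:**
- The last picture could not be viewed because the picture limit was reached, so I made the final checks by pixel numbers only. That means I did not see the released stick directly.
- The cup looked unchanged from above. A side-view comparison of the cup area did differ, probably from arm shadows.
- My green mask for the lid picked up too few pixels to prove its position, and its side-view comparison also differed. The arm was never low near the lid.

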